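# Stand the fallen bookend up and close it against the row of games

## Robot

A 6-joint arm with a two-finger parallel gripper is mounted at the origin on the work surface. World frame = base frame: x ahead of the robot, y to its left, z up, the work surface at z = 0. Lengths are in m, angles in rad, forces in N, time in s.
With the tool pointing down it reaches from about 0.35 to 0.975 m from the base axis. Payload 4.9 kg.
Tool frame: the origin (TCP) lies at the very end of the fingers, on their centre line; the grasp point (between the pads) lies ctrl.hold_point_z behind it (ctrl.hold_point_z is the distance from the TCP to the grasp point, in m); z points along the fingers, y is the line along which they close (so a half turn about z gives the same grasp; the last joint's range is limited). The gripper opens to 85 mm and grips with 20 to 120 N. Pads are 22 mm wide; open, the fingers measure 114 mm over their backs; the gripper's body (76 mm by 85 mm) begins 54 mm behind the grasp point. The pads swing forward as they close: fully open they stand 13 mm farther back than shut.
Start: joints at [-1.319, 0.053, 1.613, -0, 1.476, -0.119], TCP at [0.226, -0.583, 0.231] pointing down, gripper open.
Joint ranges: [-3.01, 3.01], [-1.01, 2.22], [0.06, 2.58], [-1.02, 4.17], [0.09, 2.62], [-3.14, 3.14]. Speed limits (rad/s): [2.57, 2.57, 3.14, 3.14, 3.14, 3.14].

## Interface

Orientations are given as a rotation vector (axis times angle).
In Python, from station import ctrl gives the robot as it stands. The module is installed in compiled form; this text tells all that it offers.
- The arm moves only by the tool jog_arm, never from a script. Its argument "deltas" is a list of rows, each a list of 3 entries, a list of its own where there are three numbers: the closure, from -1 (fully open) to 1 (shut), then the shift along the world's x, y, z scaled (see below), then the turn, a rotation vector about the world's x, y, z scaled (see below). A call has 1 to 12 rows; each row is the pose to reach, as a shift and turn from the pose commanded when the call began, turning the shorter way round; what a row does not reach only later rows make up. The controller multiplies each number of a shift by 0.4 m and each number of a turn by 180 degrees. A row lasts 1/12 s, in which the tool goes at most 41.7 mm and 7.16 degrees, less where a joint would pass 70% of its speed; a pose out of reach is approached as far as the arm can. A call with a number of a shift or a turn outside -1 to 1 is refused whole. A call with a gripper value outside its range is refused whole. The fingers move at their own pace and stop on an object; "squeeze" is the grip in N (left out, the last holds). Time passes only in rows, so rows that repeat a pose let the fingers close. It gives the time, the measured TCP pose, the force, the opening and the grip force at its end, in the units of the state.
- ctrl.get_obs(): the state, without advancing time (a new reading comes with each control period).
- ctrl.get_image(name): name is "side" or "top" or "wrist"; returns the picture (400x640x3 uint8, red, green, blue); there is no depth.
- ctrl.get_calibration(name): a dict with "K" (3x3 intrinsics, pixels), "dist_coeffs" ([k1, k2, p1, p2, k3] as OpenCV has them; the pictures are not rectified), "extrinsics" (4x4, takes a point from world to camera coordinates). Camera axes: x right, y down, z forward; pixel columns grow to the right and rows downward; lengths in m; the calibration is good to about 2 mm. A picture is of the moment at which its call begins: read the wrist's pose just before it. get_calibration takes no time and is no camera call; for the wrist camera it gives the pose at the moment of the call.
- ctrl.finish_job(): hands the job in; it is judged then, once.
The state is a dict: "t": time; "q": joint angles; "dq": joint speeds; "effort": joint torques, N m; "tool_pos": TCP position; "tool_rot": TCP orientation; "contact_force": force on the tool from outside, world axes, zero at the start; "wrist_torque": the same for the moment, N m; "opening": finger opening in m; "grip_force": force on a finger pad.
Only numpy, scipy, OpenCV 4.12 (cv2) and the standard library are available. Lean on these libraries where they do the work, as an engineer would, in place of code of your own. Each camera call takes 0.05 s, during which the arm holds its last target. There are 200 camera calls.

## Task

The wooden bookend at the open end of the row of boxed games has fallen flat. Pushing with the fingertips only, tip it back up until it stands on its foot board again, then push it gently along the shelf until its upright board stands snug and square against the end game box, with the row still standing in its place. Never grip, lift or carry the bookend, and leave the dice cup, the token tower, the pawn box and the clamp where they are.

Things in the scene. Friction and masses are not known exactly. Their poses are not given: they have to be found in the camera images.
- bookend: Pale oak L-shaped bookend, loose, about 0.45 kg: two 18 mm boards 120 mm wide (own x). Origin: middle of the heel edge, the outer edge of the L, on the shelf both fallen and standing. Upright board: 130 mm along own z, from own y = -18 mm to 0. Foot board: from the heel to own y = -110 mm, own z = 0 to 18 mm. Standing: own z up, own y towards the games.
- bookend_face (a point): Middle of the upright's face that goes against the games: own (0, 0, 65 mm) of the bookend. At the start the upright lies flat on this face, its free edge towards the games, so own z is level and points at the row.
- foot_end (a point): Middle of the foot board's free end: own (0, -110 mm, 9 mm). At the start the foot board stands straight up with this on top, 110 mm high. Pushed away from the games near here (85 mm or higher; lower, it may only slide) the bookend turns about its heel edge (1.5 to 3 N) and drops onto its foot after about 53 degrees. Standing, it slides when this end is pushed (2 to 5 N).
- game_end: The red game box at the open end of the row, standing like a book, loose, about 0.7 kg: 170 mm (own x) by 55 mm thick (own y) by 165 mm tall. Origin: centre of its underside. Its large face towards the bookend is the plane own y = -27.5 mm.
- game_mid: The yellow game box in the middle of the row, loose, 170 x 45 x 155 mm (own x, y, z), about 0.55 kg; origin at the centre of its underside.
- game_far: The green game box at the closed end of the row, loose, 170 x 60 x 170 mm (own x, y, z), about 0.75 kg; origin at the centre of its underside. A fixed dark steel divider, 150 mm tall, stands close behind it (own +y side).
- dice_cup: Green dice cup with a black rubber foot, open at the top, 80 mm across the rim, 95 mm tall, loose; origin at the centre of its underside. To be left alone.
- token_tower: Blue plastic token tower of three stacked tiers with a cap, 72 mm across, 125 mm tall, loose; origin at the centre of its underside. To be left alone.
- pawn_box: Clear snap-lid box holding wooden pawns, 134 x 94 x 50 mm (own x, y, z), loose; origin at the centre of its underside. To be left alone.
- clamp: Small aluminium G-clamp lying flat, about 110 x 85 mm, 16 mm high, loose; origin under the middle of its frame. To be left alone.
Mind the look-alikes: they are no part of the job. Of the things shaped like the game_mid, the yellow one is meant. There is more than one size of the game_end; the one meant has the size given above.

How it is judged:
By the outcome, as a careful person would: the job done as asked, in the order asked, and still so for the second after the job is handed in, with the robot touching nothing.
It also fails if it takes over 58 s, if anything falls off the work surface, if the arm or the gripper's body presses on something with over 40 N, if the wrist force passes 120 N, or if a joint passes its speed limit or range.

## Working session

There is one attempt and no reset: what is moved stays moved. The work goes in short steps, Python scripts to look and compute and a tool call to move; the robot and the scene stay as the last step left them, time stands still between calls to the robot, and variables do not carry over. Pictures are saved under pics/ and viewed, at most 10 in all, crops included, and the job is handed in when it is done.

Besides the shell and the picture viewer there is one more tool, called after "Emit:" as a command line: name --argument value ..., lists and objects as JSON in quotes. jog_arm: Moves the arm, as the interface text tells. Its arguments: {"type":"object","properties":{"deltas":{"type":"array","items":{"type":"array"}},"squeeze":{"type":"number"}},"required":["deltas"]}

```bash
mkdir -p pics; cat > h.py <<'E'
import numpy as np, cv2
from station import ctrl
def snap(n,f):
    c=ctrl.get_calibration(n); im=ctrl.get_image(n); cv2.imwrite(f'pics/{f}.png',cv2.cvtColor(im,cv2.COLOR_RGB2BGR)); return im,c
def ray(c,px):
    u=cv2.undistortPoints(np.array(px,float).reshape(-1,1,2),np.array(c['K']),np.array(c['dist_coeffs'])).reshape(-1,2)
    E=np.array(c['extrinsics']);R=E[:3,:3];o=-R.T@E[:3,3]
    return o,np.c_[u,np.ones(len(u))]@R
def onz(c,px,z):
    o,d=ray(c,px); z=np.broadcast_to(z,len(d)); return o+d*((z-o[2])/d[:,2])[:,None]
def proj(c,P):
    E=np.array(c['extrinsics']); r=cv2.Rodrigues(E[:3,:3])[0]
    return cv2.projectPoints(np.array(P,float).reshape(-1,3),r,E[:3,3],np.array(c['K']),np.array(c['dist_coeffs']))[0].reshape(-1,2)
E
python3 - <<'E'
from h import *
for n in('top','side'):
    im,c=snap(n,n+'0'); o,_=ray(c,[[320,200]]); print(n,o, c['K'][0][0])
print(ctrl.get_obs(),ctrl.hold_point_z)
E
```

```text
top [0.38380323 0.05216341 1.64789396] 486.9116381828441
side [ 0.83753388 -1.10810514  0.92131384] 425.5720229079562
{'t': 0.1, 'q': array([-1.31899729e+00,  5.32723591e-02,  1.61415556e+00,  4.46173405e-06,
        1.47603431e+00, -1.19003631e-01]), 'dq': array([ 0.00108139, -0.00077888, -0.00263624,  0.00226314, -0.00143942,
       -0.0003906 ]), 'effort': array([ 1.01569665e-03, -3.94903922e+01, -3.71362138e+01, -8.71531847e-05,
        3.90078189e-03,  2.17954550e-06]), 'tool_pos': array([ 0.22633316, -0.58196515,  0.23019811]), 'tool_rot': array([-3.08591947e+00, -5.78779745e-01,  1.87775951e-04]), 'contact_force': array([ 0.16056505, -0.33628447, -0.43321748]), 'wrist_torque': array([-0.02418469, -0.02903192, -0.03390014]), 'grip_force': 0.0, 'opening': 0.08532311488386052} 0.0187
```

View pics/top0.png

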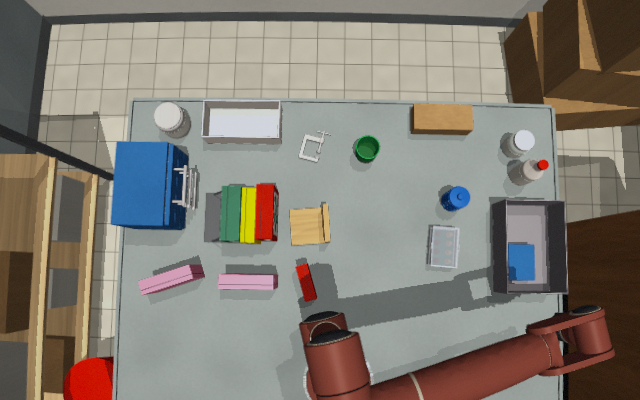

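View pics/side0.png

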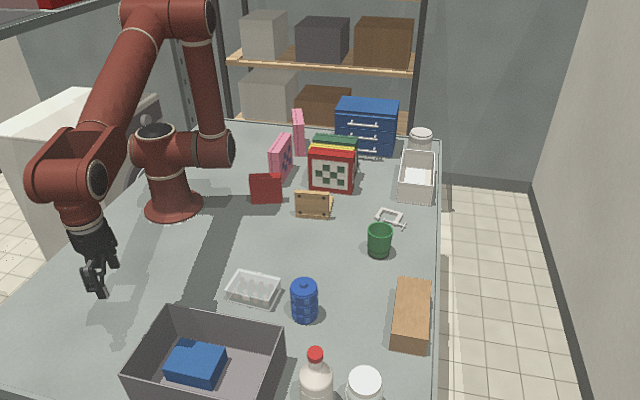

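Top view: the row (green, yellow, red) is at px (220–278, 183–243). The bookend is at (290–330, 203–245) with its foot board standing at the right, near x≈327.

Candidates for game_end are the red box in the row at (267,212) and the small red box at (306,282). The one in the row fits: it has the full size and sits at the open end. The yellow box at (248,214) is game_mid; the pink ones at (247,282) and (171,278) are look-alikes. I'll confirm this in one crop and measure.

```bash
python3 - <<'E'
from h import *
im=cv2.cvtColor(cv2.imread('pics/top0.png'),cv2.COLOR_BGR2RGB)
c=ctrl.get_calibration('top')
cv2.imwrite('pics/crop0.png',cv2.resize(cv2.imread('pics/top0.png')[170:310,200:345],None,fx=4,fy=4,interpolation=cv2.INTER_CUBIC))
hsv=cv2.cvtColor(im,cv2.COLOR_RGB2HSV); H,S,V=[hsv[...,i].astype(int) for i in range(3)]
def comps(m,z,name):
    n,l,st,ce=cv2.connectedComponentsWithStats(m.astype(np.uint8))
    for i in range(1,n):
        if st[i,4]>120 and 195<ce[i][0]<345 and 170<ce[i][1]<310:
            p=np.argwhere(l==i)[:,::-1].astype(np.float32); r=cv2.minAreaRect(p); b=cv2.boxPoints(r)
            print(name,st[i],b.round(1).tolist()); print(onz(c,b,z)[:,:2].round(4).tolist())
comps(((H<6)|(H>174))&(S>200)&(V>110),.165,'red')
comps((H>24)&(H<33)&(S>180),.155,'yel')
comps((H>60)&(H<90)&(S>80),.17,'grn')
comps((H>10)&(H<24)&(S>60)&(V>120),.018,'oak')
print(hsv[225,[293,300,310,318,322,324,326,328,330]].tolist())
E
```

```text
red [255 185  19  54 863] [[254.89999389648438, 238.0], [256.79998779296875, 184.39999389648438], [273.5, 185.0], [271.6000061035156, 238.60000610351562]]
[[0.4599, 0.2664], [0.6256, 0.2663], [0.6246, 0.2143], [0.4592, 0.2151]]
red [296 264  20  38 372] [[295.5, 266.5], [306.5, 263.6000061035156], [315.79998779296875, 298.20001220703125], [304.79998779296875, 301.1000061035156]]
[[0.3758, 0.1399], [0.3854, 0.1067], [0.2823, 0.0765], [0.2727, 0.1094]]
yel [240 188  16  55 784] [[239.5, 242.0], [240.8000030517578, 187.6999969482422], [255.3000030517578, 188.0], [254.0, 242.3000030517578]]
[[0.4471, 0.315], [0.6162, 0.3174], [0.6158, 0.272], [0.447, 0.2701]]
grn [ 220  186   22   56 1083] [[219.1999969482422, 240.6999969482422], [221.39999389648438, 185.3000030517578], [241.1999969482422, 186.0], [238.89999389648438, 241.5]]
[[0.449, 0.3749], [0.6204, 0.3755], [0.6189, 0.3138], [0.448, 0.3141]]
oak [ 289  203   42   42 1363] [[288.29998779296875, 205.5], [327.29998779296875, 202.8000030517578], [330.20001220703125, 242.3000030517578], [291.1000061035156, 245.10000610351562]]
[[0.5791, 0.178], [0.5909, 0.0465], [0.458, 0.0347], [0.4462, 0.165]]
[[19, 121, 198], [19, 119, 204], [19, 119, 210], [19, 123, 190], [18, 133, 109], [20, 117, 209], [20, 115, 212], [20, 120, 212], [68, 12, 168]]
```

View pics/crop0.png

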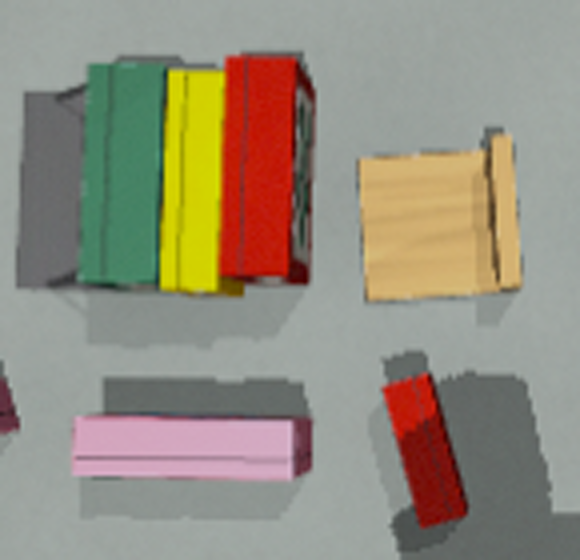

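```bash
python3 - <<'E'
from h import *
c=ctrl.get_calibration('top')
def e(n,a,b,z):
    p=onz(c,np.array([a,b])/4+[200-.4,170-.4],z); d=p[0]-p[1]; print(n,p[:,:2].round(4).tolist(),'mid',p[:,:2].mean(0).round(4),'len',np.hypot(*d[:2]).round(4),'yawdeg',np.degrees(np.arctan2(d[1],d[0])).round(2))
e('red top front',(297,57),(288,276),.165)
e('red bot front',(316,95),(310,284),0)
e('red top back',(227,57),(220,275),.165)
e('yel l',(168,70),(161,292),.155)
e('grn l',(89,64),(79,283),.17)
e('upr free',(359,158),(367,300),.018)
e('foot out',(512,134),(522,289),.11)
e('foot in',(490,137),(500,292),.11)
# side-view check: bottom/top corners predicted
cs=ctrl.get_calibration('side')
cv2.imwrite('pics/side_crop.png',cv2.resize(cv2.imread('pics/side0.png')[130:230,240:400],None,fx=5,fy=5,interpolation=cv2.INTER_CUBIC))
E
```

```text
red top front [[0.6282, 0.2133], [0.459, 0.215]] mid [0.5436 0.2142] len 0.1692 yawdeg -0.59
red bot front [[0.6227, 0.2139], [0.461, 0.2143]] mid [0.5419 0.2141] len 0.1617 yawdeg -0.14
red top back [[0.6273, 0.2676], [0.4587, 0.2672]] mid [0.543  0.2674] len 0.1686 yawdeg 0.16
yel l [[0.618, 0.315], [0.4452, 0.3138]] mid [0.5316 0.3144] len 0.1728 yawdeg 0.38
grn l [[0.6193, 0.3741], [0.4501, 0.3745]] mid [0.5347 0.3743] len 0.1692 yawdeg -0.15
upr free [[0.5671, 0.1742], [0.4477, 0.1644]] mid [0.5074 0.1693] len 0.1198 yawdeg 4.71
foot out [[0.5782, 0.046], [0.4551, 0.0359]] mid [0.5167 0.0409] len 0.1234 yawdeg 4.66
foot in [[0.5755, 0.0634], [0.4525, 0.0532]] mid [0.514  0.0583] len 0.1234 yawdeg 4.73
```

View pics/side_crop.png

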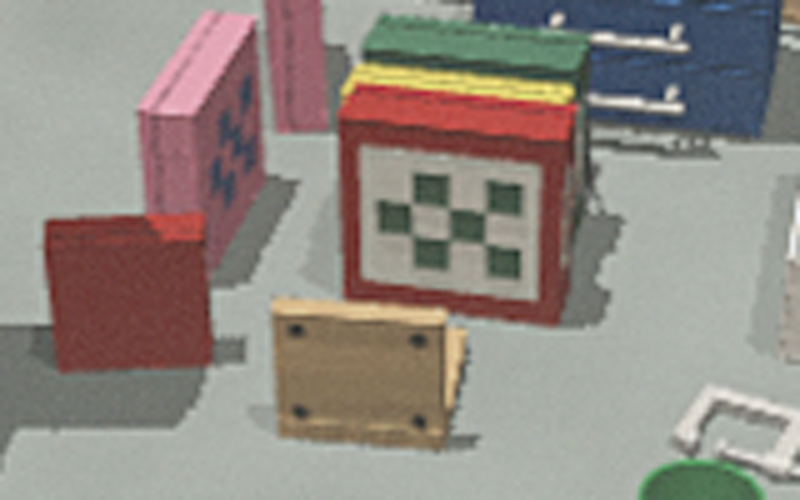

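The crop and the side view confirm game_end: it is the tall red box against the yellow one. The bookend is fallen at yaw about 4.7°, with its heel at about (0.516, 0.040). The red face is at y≈0.214. I'll move over with the fingers shut.

Emit:
jog_arm --deltas '[[1, [0.36, 0.85, 0], [0, 0, 0.204]], [1, [0.36, 0.85, 0], [0, 0, 0.204]], [1, [0.36, 0.85, 0], [0, 0, 0.204]], [1, [0.36, 0.85, 0], [0, 0, 0.204]], [1, [0.36, 0.85, 0], [0, 0, 0.204]], [1, [0.36, 0.85, 0], [0, 0, 0.204]], [1, [0.36, 0.85, 0], [0, 0, 0.204]], [1, [0.36, 0.85, 0], [0, 0, 0.204]], [1, [0.36, 0.85, 0], [0, 0, 0.204]], [1, [0.36, 0.85, 0], [0, 0, 0.204]], [1, [0.36, 0.85, 0], [0, 0, 0.204]], [1, [0.36, 0.85, 0], [0, 0, 0.204]]]'

```text
t: 1.1
tool_pos: [0.3703, -0.2426, 0.2311]
tool_rot: [2.748, 1.523, -0.001]
contact_force: [0.2, 0.5, -0.3]
opening: 0.0004
grip_force: 0.0
```

Emit:
jog_arm --deltas '[[1, [0.36, 0.85, 0], [0, 0, 0.204]], [1, [0.36, 0.85, 0], [0, 0, 0.204]], [1, [0.36, 0.85, 0], [0, 0, 0.204]], [1, [0.36, 0.85, 0], [0, 0, 0.204]], [1, [0.36, 0.85, 0], [0, 0, 0.204]], [1, [0.36, 0.85, 0], [0, 0, 0.204]], [1, [0.36, 0.85, 0], [0, 0, 0.204]], [1, [0.36, 0.85, 0], [0, 0, 0.204]], [1, [0.36, 0.85, 0], [0, 0, 0.204]], [1, [0.36, 0.85, 0], [0, 0, 0.204]], [1, [0.36, 0.85, 0], [0, 0, 0.204]], [1, [0.36, 0.85, 0], [0, 0, 0.204]]]'

```text
t: 2.1
tool_pos: [0.5147, 0.0961, 0.2308]
tool_rot: [-2.131, -2.308, 0.002]
contact_force: [-0.2, 0.3, 0.2]
opening: -0.0001
grip_force: 0.0
```

Emit:
jog_arm --deltas '[[1, [0, 0, -0.1], [0, 0, 0]], [1, [0, 0, -0.2], [0, 0, 0]], [1, [0, 0, -0.3], [0, 0, 0]], [1, [0, 0, -0.342], [0, 0, 0]], [1, [0, 0, -0.342], [0, 0, 0]], [1, [0, 0, -0.342], [0, 0, 0]]]'

```text
t: 2.6
tool_pos: [0.5138, 0.0957, 0.0938]
tool_rot: [-2.131, -2.306, 0.003]
contact_force: [0.5, -1.0, 1.1]
opening: -0.0001
grip_force: 0.0
```

```bash
python3 - <<'E'
from h import *
im,c=snap('side','s1'); b=cv2.imread('pics/s1.png')
o=ctrl.get_obs(); print(o['tool_pos'],o['contact_force'])
cv2.imwrite('pics/s1c.png',cv2.resize(b[90:250,220:420],None,fx=4,fy=3.75,interpolation=cv2.INTER_CUBIC))
E
```

```text
[0.51538293 0.09612242 0.09583663] [ 0.03203031 -0.99239791  0.79536667]
```

View pics/s1c.png

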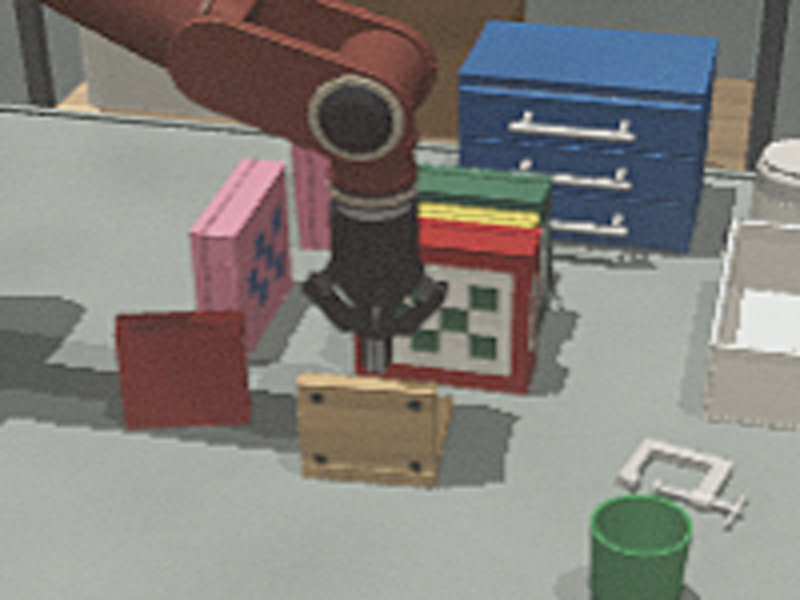

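The shut fingers are behind the foot board and centred on it, at crop px (375,365). Tipping, first part.

Emit:
jog_arm --deltas '[[1, [0, -0.03, 0], [0, 0, 0]], [1, [0, -0.05, 0], [0, 0, 0]], [1, [0.005, -0.06, 0], [0, 0, 0]], [1, [0.005, -0.07, 0], [0, 0, 0]], [1, [0.007, -0.08, 0], [0, 0, 0]], [1, [0.008, -0.09, 0], [0, 0, 0]], [1, [0.008, -0.1, 0], [0, 0, 0]], [1, [0.009, -0.11, 0], [0, 0, 0]], [1, [0.01, -0.12, 0], [0, 0, 0]], [1, [0.011, -0.13, 0], [0, 0, 0]], [1, [0.012, -0.14, 0], [0, 0, 0]], [1, [0.012, -0.15, 0], [0, 0, 0]]]'

```text
t: 3.65
tool_pos: [0.5191, 0.0371, 0.0941]
tool_rot: [-2.128, -2.31, 0.001]
contact_force: [1.4, 1.0, 0.1]
opening: 0.0001
grip_force: 0.6
```

```bash
python3 - <<'E'
from h import *
im,c=snap('side','s2'); b=cv2.imread('pics/s2.png')
o=ctrl.get_obs(); print(o['tool_pos'],o['contact_force'])
cv2.imwrite('pics/s2c.png',cv2.resize(b[130:240,250:390],None,fx=5,fy=5,interpolation=cv2.INTER_CUBIC))
E
```

```text
[0.51900124 0.03653746 0.09409884] [-0.67249661  1.52724698 -0.68904454]
```

View pics/s2c.png

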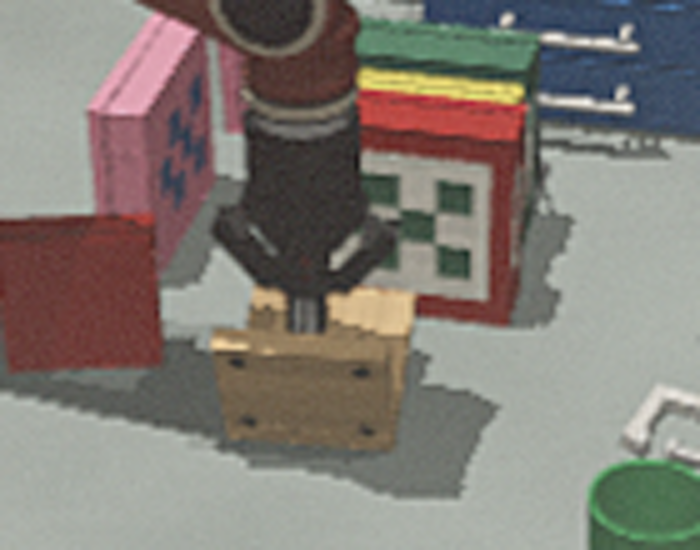

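The bookend is turning well: the upright's edge has risen behind the gripper at crop px (330,290). Continuing along the arc.

Emit:
jog_arm --deltas '[[1, [0.001, -0.015, -0.001], [0, 0, 0]], [1, [0.002, -0.03, -0.005], [0, 0, 0]], [1, [0.003, -0.045, -0.01], [0, 0, 0]], [1, [0.005, -0.06, -0.015], [0, 0, 0]], [1, [0.006, -0.075, -0.022], [0, 0, 0]], [1, [0.008, -0.09, -0.03], [0, 0, 0]], [1, [0.009, -0.105, -0.042], [0, 0, 0]], [1, [0.01, -0.12, -0.055], [0, 0, 0]], [1, [0.011, -0.135, -0.068], [0, 0, 0]], [1, [0.012, -0.15, -0.08], [0, 0, 0]], [1, [0.013, -0.16, -0.09], [0, 0, 0]], [1, [0.014, -0.17, -0.095], [0, 0, 0]]]'

```text
t: 4.7
tool_pos: [0.5244, -0.031, 0.0555]
tool_rot: [-2.128, -2.309, 0.001]
contact_force: [0.4, 0.3, 0.8]
opening: 0.0001
grip_force: 0.0
```

```bash
python3 - <<'E'
from h import *
im,c=snap('side','s3'); b=cv2.imread('pics/s3.png')
o=ctrl.get_obs(); print(o['tool_pos'],o['contact_force'])
cv2.imwrite('pics/s3c.png',cv2.resize(b[130:240,250:390],None,fx=5,fy=5,interpolation=cv2.INTER_CUBIC))
E
```

```text
[ 0.52440138 -0.03140129  0.05542998] [-0.22769142 -0.57730725  0.12900987]
```

View pics/s3c.png

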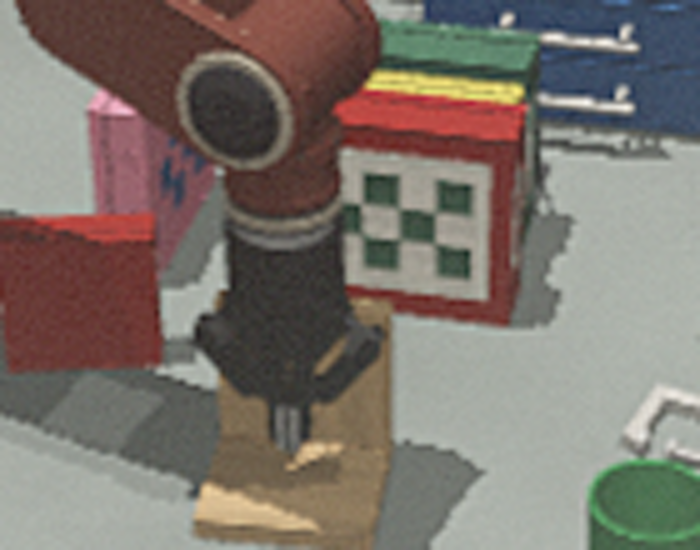

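The bookend stands on its foot (foot end at crop px (290,535), upright behind). I'll retreat and measure.

Emit:
jog_arm --deltas '[[1, [0, -0.02, 0.1], [0, 0, 0]], [1, [0, -0.1, 0.2], [0, 0, 0]], [-0.4, [0, -0.2, 0.25], [0, 0, 0]], [-0.4, [0, -0.3, 0.25], [0, 0, 0]], [-0.4, [0, -0.4, 0.25], [0, 0, 0]], [-0.4, [0, -0.5, 0.25], [0, 0, 0]], [-0.4, [0, -0.55, 0.25], [0, 0, 0]], [-0.4, [0, -0.55, 0.25], [0, 0, 0]], [-0.4, [0, -0.55, 0.25], [0, 0, 0]]]'

```text
t: 5.5
tool_pos: [0.5247, -0.2516, 0.1565]
tool_rot: [-2.131, -2.308, -0.001]
contact_force: [-0.0, 1.4, 0.1]
opening: 0.0597
grip_force: 0.0
```

```bash
python3 - <<'E'
from h import *
im,c=snap('top','t4'); b=cv2.imread('pics/t4.png')
snap('side','s4')
o=ctrl.get_obs(); print(o['tool_pos'],o['contact_force'],o['opening'])
cv2.imwrite('pics/t4c.png',cv2.resize(b[170:270,210:410],None,fx=4,fy=4,interpolation=cv2.INTER_CUBIC))
E
```

```text
[ 0.52482369 -0.24971061  0.15628385] [ 0.40647439  0.06250074 -0.04404543] 0.059626803851177634
```

View pics/t4c.png

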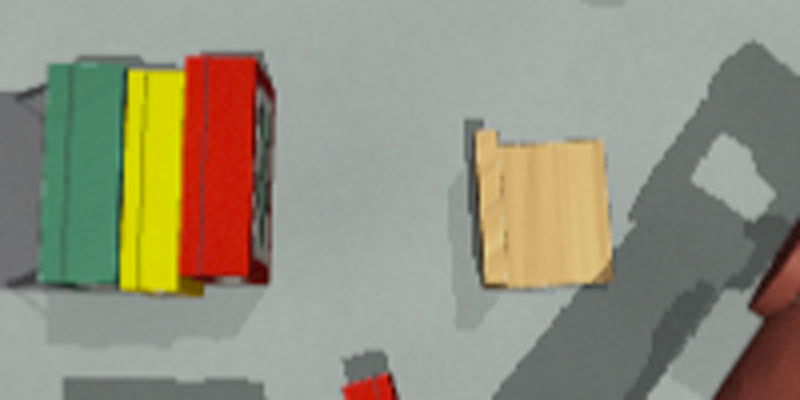

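```bash
python3 - <<'E'
from h import *
c=ctrl.get_calibration('top')
def e(n,a,b,z):
    p=onz(c,np.array([a,b])/4+[210-.4,170-.4],z); d=p[0]-p[1]; print(n,p[:,:2].round(4).tolist(),'mid',p[:,:2].mean(0).round(4),'len',np.hypot(*d[:2]).round(4),'yawdeg',np.degrees(np.arctan2(d[1],d[0])).round(2))
e('red',(257,57),(249,277),.165)
e('upr',(475,131),(484,287),.13)
e('foot',(604,140),(612,284),.018)
E
```

```text
red [[0.6282, 0.2133], [0.4583, 0.2143]] mid [0.5433 0.2138] len 0.1699 yawdeg -0.32
upr [[0.5781, 0.0437], [0.4558, 0.0346]] mid [0.5169 0.0392] len 0.1226 yawdeg 4.26
foot [[0.5867, -0.0658], [0.4655, -0.0736]] mid [ 0.5261 -0.0697] len 0.1214 yawdeg 3.71
```

Emit:
jog_arm --deltas '[[0.3, [0, 0.1, 0], [0, 0, -0.025]], [0.3, [0, 0.2, 0], [0, 0, -0.025]], [0.3, [0, 0.3, -0.05], [0, 0, -0.025]], [0.3, [0, 0.35, -0.12], [0, 0, -0.025]], [0.3, [0, 0.35, -0.2], [0, 0, -0.025]], [0.3, [0, 0.35, -0.27], [0, 0, -0.025]], [0.3, [0, 0.35, -0.33], [0, 0, -0.025]], [0.3, [0, 0.35, -0.36], [0, 0, -0.025]], [0.3, [0, 0.35, -0.38], [0, 0, -0.025]], [0.3, [0, 0.35, -0.38], [0, 0, -0.025]], [0.3, [0, 0.35, -0.38], [0, 0, -0.025]]]'

```text
t: 6.52
tool_pos: [0.5256, -0.1104, 0.0054]
tool_rot: [2.216, 2.225, 0.001]
contact_force: [0.4, -0.8, 0.2]
opening: 0.0299
grip_force: 0.0
```

Emit:
jog_arm --deltas '[[0.3, [0, 0.03, 0], [0, 0, 0]], [0.3, [0, 0.045, 0], [0, 0, 0]], [0.3, [0, 0.055, 0], [0, 0, 0]], [0.3, [0, 0.065, 0], [0, 0, 0]], [0.3, [0, 0.075, 0], [0, 0, 0]], [0.3, [0, 0.085, 0], [0, 0, 0]], [0.3, [0, 0.095, 0], [0, 0, 0]], [0.3, [0, 0.105, 0], [0, 0, 0]], [0.3, [0, 0.115, 0], [0, 0, 0]], [0.3, [0, 0.125, 0], [0, 0, 0]], [0.3, [0, 0.135, 0], [0, 0, 0]], [0.3, [0, 0.145, 0], [0, 0, 0]]]'

```text
t: 7.52
tool_pos: [0.5256, -0.0531, 0.0053]
tool_rot: [2.216, 2.223, -0.0]
contact_force: [-0.3, -5.8, 3.9]
opening: 0.03
grip_force: 2.6
```

```bash
python3 - <<'E'
from h import *
snap('top','t5');snap('side','s5'); a=cv2.imread('pics/t5.png');b=cv2.imread('pics/s5.png')
o=ctrl.get_obs(); print(o['tool_pos'],o['contact_force'],o['wrist_torque'])
cv2.imwrite('pics/c5.png',np.hstack([cv2.resize(x,None,fx=4,fy=4,interpolation=cv2.INTER_CUBIC) for x in(a[170:270,250:350],b[140:240,270:370])]))
E
```

```text
[ 0.52557545 -0.0523115   0.00504714] [ 0.03618912 -1.36184256  1.31340234] [-0.41278947 -0.13281414 -0.04537384]
```

View pics/c5.png

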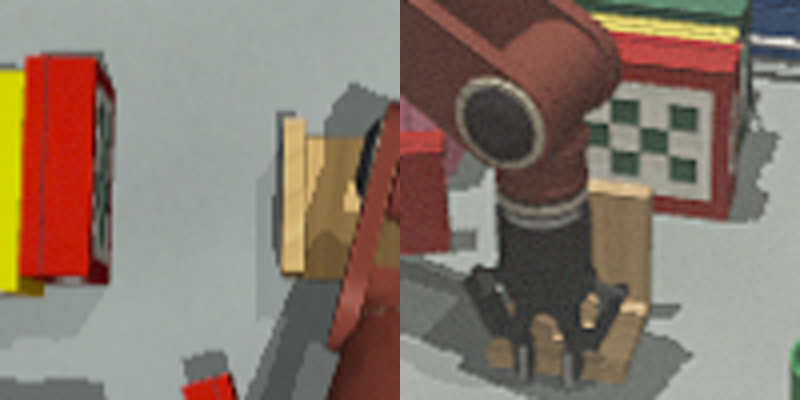

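The bookend is now nearly square to the row: its edge at crop px (284,118)–(280,275) runs parallel to the red edge. Continuing to push.

Emit:
jog_arm --deltas '[[0.3, [0, 0.01, 0], [0, 0, 0]], [0.3, [0, 0.023, 0], [0, 0, 0]], [0.3, [0, 0.036, 0], [0, 0, 0]], [0.3, [0, 0.05, 0], [0, 0, 0]], [0.3, [0, 0.063, 0], [0, 0, 0]], [0.3, [0, 0.076, 0], [0, 0, 0]], [0.3, [0, 0.09, 0], [0, 0, 0]], [0.3, [0, 0.103, 0], [0, 0, 0]], [0.3, [0, 0.116, 0], [0, 0, 0]], [0.3, [0, 0.13, 0], [0, 0, 0]], [0.3, [0, 0.143, 0], [0, 0, 0]], [0.3, [0, 0.155, 0], [0, 0, 0]]]'

```text
t: 8.62
tool_pos: [0.5254, 0.0093, 0.005]
tool_rot: [2.217, 2.224, 0.0]
contact_force: [0.3, -4.9, 3.9]
opening: 0.0296
grip_force: 2.7
```

Emit:
jog_arm --deltas '[[0.3, [0, 0.01, 0], [0, 0, 0]], [0.3, [0, 0.023, 0], [0, 0, 0]], [0.3, [0, 0.036, 0], [0, 0, 0]], [0.3, [0, 0.05, 0], [0, 0, 0]], [0.3, [0, 0.063, 0], [0, 0, 0]], [0.3, [0, 0.076, 0], [0, 0, 0]], [0.3, [0, 0.09, 0], [0, 0, 0]], [0.3, [0, 0.103, 0], [0, 0, 0]], [0.3, [0, 0.116, 0], [0, 0, 0]], [0.3, [0, 0.13, 0], [0, 0, 0]], [0.3, [0, 0.14, 0], [0, 0, 0]], [0.3, [0, 0.15, 0], [0, 0, 0]]]'

```text
t: 9.62
tool_pos: [0.5253, 0.0693, 0.005]
tool_rot: [2.217, 2.224, -0.001]
contact_force: [0.2, -5.8, 5.6]
opening: 0.0297
grip_force: 2.9
```

```bash
python3 - <<'E'
from h import *
snap('top','t6');snap('side','s6'); a=cv2.imread('pics/t6.png');b=cv2.imread('pics/s6.png')
o=ctrl.get_obs(); print(o['tool_pos'],o['contact_force'],o['wrist_torque'])
cv2.imwrite('pics/c6.png',np.hstack([cv2.resize(x,None,fx=5,fy=5,interpolation=cv2.INTER_CUBIC) for x in(a[170:260,250:330],b[130:220,290:370])]))
E
```

```text
[0.52506733 0.06996741 0.00467163] [ 0.35769716 -2.52136683  2.29681665] [-0.2919816  -0.1536154   0.00114757]
```

View pics/c6.png

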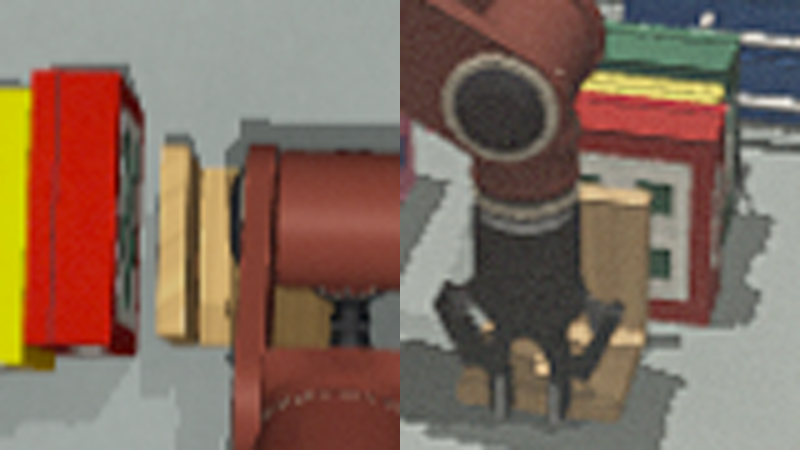

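```bash
python3 - <<'E'
from h import *
c=ctrl.get_calibration('top')
def e(n,a,b,z):
    p=onz(c,np.array([a,b])/5+[250-.4,170-.4],z); d=p[0]-p[1]; print(n,p[:,:2].round(4).tolist(),'yaw',np.degrees(np.arctan2(d[1],d[0])).round(2))
e('red',(121,70),(112,346),.165); e('upr',(162,144),(159,338),.13)
a=cv2.cvtColor(cv2.imread('pics/t6.png'),cv2.COLOR_BGR2HSV).astype(int)
m=(a[...,0]>10)&(a[...,0]<24)&(a[...,1]>60)&(a[...,2]>120)
l=[]
for r in range(202,236,2):
    x=270+np.argmax(m[r,270:310]); l.append((x,r))
p=onz(c,l,.13); f=np.polyfit(p[:,0],p[:,1],1); print('upr y@.5433',np.polyval(f,.5433),'@x.525',np.polyval(f,.525),'yaw',np.degrees(np.arctan(f[0])))
E
```

```text
red [[0.629, 0.2135], [0.4585, 0.2138]] yaw -0.11
upr [[0.588, 0.1899], [0.4658, 0.1883]] yaw 0.73
upr y@.5433 0.18904951937199957 @x.525 0.1892698663022239 yaw -0.6898545932585392
```

The upright is about 24 mm short of the red face and square to within about 0.7°. Pushing 20 mm, then creeping.

Emit:
jog_arm --deltas '[[0.3, [0, 0.006, 0], [0, 0, 0]], [0.3, [0, 0.012, 0], [0, 0, 0]], [0.3, [0, 0.018, 0], [0, 0, 0]], [0.3, [0, 0.024, 0], [0, 0, 0]], [0.3, [0, 0.03, 0], [0, 0, 0]], [0.3, [0, 0.035, 0], [0, 0, 0]], [0.3, [0, 0.039, 0], [0, 0, 0]], [0.3, [0, 0.043, 0], [0, 0, 0]], [0.3, [0, 0.046, 0], [0, 0, 0]], [0.3, [0, 0.049, 0], [0, 0, 0]]]'

```text
t: 10.55
tool_pos: [0.5248, 0.0887, 0.0046]
tool_rot: [2.218, 2.225, -0.001]
contact_force: [-0.2, -5.2, 4.6]
opening: 0.03
grip_force: 2.7
```

Emit:
jog_arm --deltas '[[0.3, [0, 0.0015, 0], [0, 0, 0]], [0.3, [0, 0.003, 0], [0, 0, 0]]]'

```text
t: 10.72
tool_pos: [0.5248, 0.0898, 0.0046]
tool_rot: [2.218, 2.225, -0.001]
contact_force: [0.5, -6.1, 3.6]
opening: 0.0297
grip_force: 2.7
```

Emit:
jog_arm --deltas '[[0.3, [0, 0.0015, 0], [0, 0, 0]], [0.3, [0, 0.003, 0], [0, 0, 0]]]'

```text
t: 10.88
tool_pos: [0.5248, 0.091, 0.0046]
tool_rot: [2.218, 2.225, -0.001]
contact_force: [0.2, -6.5, 4.8]
opening: 0.0296
grip_force: 2.7
```

Emit:
jog_arm --deltas '[[0.3, [0, 0.0015, 0], [0, 0, 0]], [0.3, [0, 0.003, 0], [0, 0, 0]]]'

```text
t: 11.05
tool_pos: [0.5248, 0.0922, 0.0046]
tool_rot: [2.218, 2.225, -0.001]
contact_force: [-0.5, -4.9, 4.2]
opening: 0.0303
grip_force: 2.7
```

Emit:
jog_arm --deltas '[[0.3, [0, 0.0015, 0], [0, 0, 0]], [0.3, [0, 0.003, 0], [0, 0, 0]]]'

```text
t: 11.22
tool_pos: [0.5248, 0.0929, 0.0046]
tool_rot: [2.217, 2.224, -0.003]
contact_force: [1.4, -8.5, 3.9]
opening: 0.0299
grip_force: 4.3
```

Emit:
jog_arm --deltas '[[0.3, [0, 0.0015, 0], [0, 0, 0]], [0.3, [0, 0.003, 0], [0, 0, 0]]]'

```text
t: 11.38
tool_pos: [0.5248, 0.0934, 0.0046]
tool_rot: [2.216, 2.224, -0.005]
contact_force: [-0.4, -10.4, 5.6]
opening: 0.03
grip_force: 5.4
```

```bash
cat > m.py <<'E'
from h import *
import sys
im,c=snap('top','t_'+sys.argv[1])
a=cv2.cvtColor(im,cv2.COLOR_RGB2HSV).astype(int)
oak=(a[...,0]>10)&(a[...,0]<24)&(a[...,1]>60)&(a[...,2]>120)
red=((a[...,0]<6)|(a[...,0]>174))&(a[...,1]>200)&(a[...,2]>110)
l=[(262+np.argmax(oak[r,262:310]),r) for r in range(204,234)]
p=onz(c,np.array(l)-[.5,0],.13);f=np.polyfit(p[:,0],p[:,1],1);print('upr y@.525',np.polyval(f,.525),'yaw',np.degrees(np.arctan(f[0])))
l=[(np.flatnonzero(red[r,250:277]).max()+250,r) for r in range(190,234)]
p=onz(c,np.array(l)+[.5,0],.165);f=np.polyfit(p[:,0],p[:,1],1);print('red y@.525',np.polyval(f,.525),'yaw',np.degrees(np.arctan(f[0])))
o=ctrl.get_obs();print(o['tool_pos'],o['contact_force'])
E
python3 m.py a
```

```text
upr y@.525 0.21485312352425698 yaw 1.7288165915090035
red y@.525 0.21527103206792012 yaw 0.32417461433822353
[0.52476551 0.0934333  0.00458354] [ -0.39739648 -10.90641021   4.26063687]
```

Emit:
jog_arm --deltas '[[0.3, [0, 0.0015, 0], [0, 0, 0]], [0.3, [0, 0.003, 0], [0, 0, 0]], [0.3, [0, 0.003, 0], [0, 0, 0]]]'

```text
t: 11.68
tool_pos: [0.5248, 0.0937, 0.0046]
tool_rot: [2.215, 2.223, -0.007]
contact_force: [-1.1, -14.5, 5.8]
opening: 0.0298
grip_force: 6.7
```

Emit:
jog_arm --deltas '[[0.3, [0, -0.01, 0], [0, 0, 0]], [0.3, [0, -0.03, 0], [0, 0, 0]], [0.3, [0, -0.08, 0], [0, 0, 0]], [0.3, [0, -0.15, 0.05], [0, 0, 0]], [0.3, [0, -0.25, 0.15], [0, 0, 0]], [0.3, [0, -0.35, 0.25], [0, 0, 0]], [0.3, [0, -0.45, 0.3], [0, 0, 0]], [0.3, [0, -0.55, 0.3], [0, 0, 0]], [0.3, [0, -0.65, 0.3], [0, 0, 0]], [0.3, [0, -0.7, 0.3], [0, 0, 0]], [0.3, [0, -0.7, 0.3], [0, 0, 0]]]'

```text
t: 12.6
tool_pos: [0.5248, -0.1892, 0.1254]
tool_rot: [2.222, 2.217, 0.0]
contact_force: [0.0, 0.6, 0.5]
opening: 0.0297
grip_force: 0.0
```

```bash
cat > n.py <<'E'
from h import *
# averaged, upscaled: subpixel edges by half-level crossing of blue-ish/sat channel
ims=[]
for i in range(6): ims.append(ctrl.get_image('top').astype(float))
c=ctrl.get_calibration('top'); g=np.mean(ims,0); cv2.imwrite('pics/avg.png',g[...,::-1])
def cross(row,x0,x1,lev,up):
    v=row[x0:x1]
    for i in range(len(v)-1):
        if (v[i]<lev<=v[i+1]) if up else (v[i]>lev>=v[i+1]): return x0+i+(lev-v[i])/(v[i+1]-v[i])
    return np.nan
def fit(l,z,n):
    l=np.array([q for q in l if not np.isnan(q[0])]); p=onz(c,l,z)
    for _ in range(3):
        f=np.polyfit(p[:,0],p[:,1],1); r=p[:,1]-np.polyval(f,p[:,0]); p=p[abs(r)<max(2*r.std(),5e-4)]
    print(n,len(p),'y@.525',np.polyval(f,.525).round(4),'yaw',np.degrees(np.arctan(f[0])).round(2),'x',p[:,0].min().round(3),p[:,0].max().round(3))
R,G,B=g[...,0],g[...,1],g[...,2]
rg=R-G  # red high, oak ~35, grey ~0
for r in (205,215,225): print(r,rg[r,266:300].astype(int).tolist()); print((R-B)[r,266:300].astype(int).tolist())
fit([(cross(rg[r],262,285,90,False),r) for r in range(188,236)],.165,'red')
fit([(cross(G[r],272,290,115,True),r) for r in range(204,236)],.13,'upr front')
fit([(cross((R-B)[r],295,325,45,False),r) for r in range(208,236)],.018,'foot end')
print(ctrl.get_obs()['contact_force'])
E
python3 n.py; cmp -s h.py h.py; python3 - <<'E'
import cv2,numpy as np
g=cv2.imread('pics/avg.png').astype(int);b=cv2.imread('pics/top0.png').astype(int)
for n,s in(('row',np.s_[180:245,200:278]),('redbox',np.s_[260:305,290:320]),('clamp',np.s_[125:165,295:335]),('cup',np.s_[130:165,350:385])): print(n,abs(g[s]-b[s]).mean().round(1))
E
```

```text
205 [170, 170, 171, 172, 168, 169, 164, 52, 29, 34, 33, 34, 32, 24, 20, 20, 18, 37, 34, 34, 34, 34, 34, 34, 34, 33, 34, 34, 34, 33, 34, 34, 34, 35]
[186, 188, 186, 189, 187, 188, 184, 51, 78, 97, 97, 98, 97, 79, 49, 46, 43, 101, 96, 95, 94, 96, 97, 98, 97, 95, 95, 96, 97, 97, 99, 98, 97, 97]
215 [170, 171, 171, 170, 170, 169, 146, 38, 32, 33, 34, 34, 34, 32, 20, 20, 29, 22, 34, 34, 33, 34, 35, 34, 34, 34, 35, 34, 35, 33, 35, 35, 34, 33]
[190, 187, 193, 189, 196, 193, 157, 44, 95, 97, 97, 97, 97, 85, 46, 44, 59, 88, 94, 95, 96, 97, 97, 97, 95, 94, 97, 95, 98, 97, 97, 98, 97, 96]
225 [169, 169, 168, 171, 170, 171, 89, 23, 34, 34, 32, 28, 22, 21, 17, 17, 30, 34, 34, 34, 33, 34, 33, 33, 33, 34, 35, 34, 35, 35, 33, 33, 33, 34]
[186, 190, 186, 191, 190, 192, 95, 37, 96, 97, 97, 94, 88, 57, 43, 43, 65, 97, 94, 96, 98, 95, 96, 96, 95, 96, 98, 97, 97, 98, 96, 95, 99, 97]
red 47 y@.525 0.2148 yaw 0.18 x 0.47 0.615
upr front 32 y@.525 0.2155 yaw 0.32 x 0.472 0.57
foot end 26 y@.525 0.1053 yaw 0.93 x 0.481 0.572
[0.23947543 0.8513319  0.97981195]
row 7.1
redbox 20.0
clamp 4.7
cup 3.8[ WARN:0@5.647] global loadsave.cpp:1063 imwrite_ Unsupported depth image for selected encoder is fallbacked to CV_8U.
```

The measurements put the upright flush with the red face: y 0.2155 vs 0.2148, yaw 0.3° vs 0.2°. The red box moved about 1 mm at most. The foot end at y 0.105 agrees with a standing pose, and the robot is clear. Handing in.

```bash
python3 -c "
from station import ctrl
print(ctrl.finish_job())"
```

```text
the job is handed in; nothing more can be done
None
```

The job is handed in: the bookend was tipped up onto its foot and pushed until its upright measured flush with the red game box, within about 1 mm and 1° in the top view; the red box shifted about 1 mm at most, and the dice cup, token tower, pawn box and clamp were not touched.

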